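# Put the key file away and snap its case shut

## Task

Lay the loose key file down flat in the empty front bay of the open file case, straight along the bay and with its handle at the same end as the file already stored there. Then swing the lid over and press its front lip until it snaps past the catch and stays fully shut. The lid is thin plastic, so press firmly but feel your way: do not ram it, and leave the rest of the bench as it is.

Things in the scene. Friction and masses are not known exactly. Their poses are not given: they have to be found in the camera images.
- case: grey plastic file case fixed to the bench, 130 mm (x) by 220 mm (y), walls 45 mm high, 4 mm thick, floor 4 mm thick. Origin: centre of its underside; x points from the front (lip, catch) to the hinge side, y along the bays, z up. A divider 30 mm high at x 21 to 25 mm parts front and rear bay. Catch housing on the front wall out to x = -72 mm, y within 30 mm
- front_bay (a point): centre of the empty front bay's floor, at (-20, 0, 4) mm in the case's frame, axes as the case's; the bay is 82 mm (x) by 212 mm (y). The rear bay (case x 25 to 61 mm) holds the stored file, its handle at the +y end
- lid (a joint): hinge angle of the lid, rad: 0 fully shut, about 0.07 ajar on the sprung catch, 1.57 upright, 1.9 the end stop, leaning back. It stays where it is left, down to the catch; passing the catch takes about 15 N at the lip, then it drops onto a firm stop and is held shut
- lid_hinge (a point): middle of the hinge axis, at (65, 0, 47) mm in the case's frame. It turns with the lid: y along the axis; the lid reaches from it along the point's own -x (150 mm), is 220 mm wide, 6 mm thick, its outer face 6 mm along the point's +z
- lid_lip (a point): point to press, on the outer face of the lid, 140 mm from the hinge axis, mid-width. The lip overhangs the front wall by 20 mm; a tongue 44 mm wide hangs 27 mm below it. Turns with the lid; +z is the outward face normal
- file: the loose key file, lying on the bench: 160 mm long: black handle 70 x 16 x 14 mm (length, width, height), then a flat steel blade 90 x 12 x 4 mm at the handle's mid-height. Origin under mid-length at the underside; own x runs from handle (-x) to blade tip (+x), z up
- file_grip (a point): centre of mass and place to grip, on the handle 22 mm from mid-length toward the butt, 7 mm above the underside
- file_tip (a point): blade tip of the loose file
- file_butt (a point): handle end of the loose file
- stored_file: the same kind of file, already lying in the rear bay: 160 mm long: black handle 70 x 16 x 14 mm (length, width, height), then a flat steel blade 90 x 12 x 4 mm at the handle's mid-height. Origin under mid-length at the underside; own x runs from handle (-x) to blade tip (+x), z up
- stored_file_grip (a point): same point as file_grip, on the stored file
- stored_file_tip (a point): blade tip of the stored file
- stored_file_butt (a point): handle end of the stored file
- screwdriver: loose screwdriver, 160 mm, round black handle and round shaft, lying on the bench; not part of the job
- oil_can: standing spray can, 52 mm across, 170 mm tall; not part of the job
- padlock: brass padlock standing on the bench, 45 mm wide, about 70 mm tall; not part of the job
- blank_box: carton of key blanks 70 x 100 x 50 mm; not part of the job
- blank_box2: second such carton, painted; not part of the job
- cup: white cup, 76 mm across, 90 mm tall; not part of the job
- blank_key: brass key blank, about 57 mm long, 4 mm thick, lying flat on the bench; not part of the job
Not all that is in view belongs to the job. What is shaped like the stored_file but brown is not meant. Leave any purple look-alike of the file alone.

How it is judged:
By the outcome, as a careful person would: the job done as asked, in the order asked, and still so for the second after the job is handed in, with the robot touching nothing.
It also fails if it takes over 53 s, if anything falls off the work surface, if the arm or the gripper's body presses on something with over 40 N, if the wrist force passes 120 N, or if a joint passes its speed limit or range.

## Robot

A 6-joint arm with a two-finger parallel gripper is mounted at the origin on the work surface. World frame = base frame: x ahead of the robot, y to its left, z up, the work surface at z = 0. Lengths are in m, angles in rad, forces in N, time in s.
With the tool pointing down it reaches from about 0.35 to 0.85 m from the base axis. Payload 8.1 kg.
Tool frame: the origin (TCP) lies on the front face of the gripper's body, between the roots of the fingers; the fingertips stand 73 mm ahead of it and the grasp point (between the pads) lies 54 mm ahead of it; z points along the fingers, y is the line along which they close (so a half turn about z gives the same grasp; the last joint's range is limited). The gripper opens to 85 mm and grips with 20 to 120 N. Pads are 22 mm wide; open, the fingers measure 114 mm over their backs; the gripper's body (76 mm by 85 mm) begins 54 mm behind the grasp point. The pads swing forward as they close: fully open they stand 13 mm farther back than shut.
Start: joints at [1.083, 0.13, 1.488, -0, 1.523, -0.085], TCP at [0.235, 0.552, 0.304] pointing down, gripper open.
Joint ranges: [-2.96, 2.96], [-0.89, 2.26], [0.02, 2.5], [-1.34, 4.48], [0, 2.73], [-2.66, 2.66]. Speed limits (rad/s): [2.39, 2.39, 2.79, 3.14, 3.14, 3.14].

## Interface

Orientations are given as a unit quaternion [w, x, y, z].
In Python, from workcell import arm gives the robot as it stands. The module is installed in compiled form; this text tells all that it offers.
- The arm moves only by the tool step_arm, never from a script. Its argument "series" is one flat list of numbers, 6 for each row, row after row: the shift along the tool's x, y, z in m, then the turn, a rotation vector about the tool's x, y, z in degrees. In form: [dx, dy, dz, wx, wy, wz, dx, dy, dz, wx, wy, wz, ...]. A call has exactly 8 rows; each row shifts and turns the commanded pose from where the row before left it, along the tool's axes as they then stand; what a row does not reach is not made up. A row lasts 1/10 s, in which the tool goes at most 50 mm and 8.59 degrees, less where a joint would pass 70% of its speed; a pose out of reach is approached as far as the arm can. A call with a gripper value outside its range is refused whole. "claw" is the opening, from 0 (shut) to 1 (fully open), set as the call begins (left out, the last holds). The fingers move at their own pace and stop on an object; the grip force is fixed at half the most. Time passes only in rows, so rows that do not move let the fingers close, or fill a call up. It gives the time, the measured TCP pose, the force, the opening and the grip force at its end, in the units of the state.
- arm.get_state(): the state, without advancing time (a new reading comes with each control period).
- arm.read_camera(name): name is "scene" or "side" or "wrist"; returns the picture (400x640x3 uint8, red, green, blue); there is no depth.
- arm.get_calibration(name): a dict with "fx", "fy", "cx", "cy" (pixels), "R" (3x3) and "t" (3): a world point X has camera coordinates R X + t. Camera axes: x right, y down, z forward; pixel columns grow to the right and rows downward; lengths in m; the calibration is good to about 2 mm. The wrist camera is an equidistant fisheye: a pixel r from the principal point sees the ray r / f radians off the axis. A picture is of the moment at which its call begins: read the wrist's pose just before it. get_calibration takes no time and is no camera call; for the wrist camera it gives the pose at the moment of the call.
- arm.close_job(): hands the job in; it is judged then, once.
The state is a dict: "clock": time; "q": joint angles; "qd": joint speeds; "joint_efforts": joint torques, N m; "ee_pos": TCP position; "orientation": TCP orientation; "ft_force": force on the tool from outside, world axes, zero at the start; "moment": the same for the moment, N m; "finger_gap": finger opening in m; "grip_force": force on a finger pad.
Only numpy, scipy, OpenCV 4.12 (cv2) and the standard library are available. Lean on these libraries where they do the work, as an engineer would, in place of code of your own. Each camera call takes 0.05 s, during which the arm holds its last target. There are 200 camera calls.

## Working session

There is one attempt and no reset: what is moved stays moved. The work goes in short steps, Python scripts to look and compute and a tool call to move; the robot and the scene stay as the last step left them, time stands still between calls to the robot, and variables do not carry over. Pictures are saved under pics/ and viewed, at most 10 in all, crops included, and the job is handed in when it is done.

Besides the shell and the picture viewer there is one more tool, called after ">>>" as name(argument=value, ...) on one line, values as JSON. step_arm: Moves the arm, as the interface text tells. Its arguments: {"type":"object","properties":{"series":{"type":"array","items":{"type":"number"}},"claw":{"type":"number"}},"required":["series"]}

```bash
mkdir -p pics; python3 - <<'E'
from workcell import arm
import cv2,numpy as np
for n in ["scene","side","wrist"]:
    c=arm.get_calibration(n); print(n,c)
    cv2.imwrite(f"pics/{n}0.png",cv2.cvtColor(arm.read_camera(n),cv2.COLOR_RGB2BGR))
a=[cv2.imread(f"pics/{n}0.png") for n in ["scene","side"]]
print(arm.get_state())
E
```

```text
scene {'fx': 394.3524574060135, 'fy': 394.3524574060135, 'cx': 318.57912466188793, 'cy': 205.2130945752014, 'R': array([[-0.05841958,  0.99825962,  0.00805499],
       [ 0.82538383,  0.0528382 , -0.562094  ],
       [-0.56154135, -0.02618883, -0.82703413]]), 't': array([ 0.01119693, -0.39418861,  1.41861314])}
side {'fx': 377.1632275713352, 'fy': 377.1632275713352, 'cx': 320.4850934538145, 'cy': 197.37140469257164, 'R': array([[ 0.91491445, -0.40360139,  0.00612098],
       [-0.23265388, -0.5396682 , -0.80909233],
       [ 0.32985409,  0.7388262 , -0.58764967]]), 't': array([-0.47561843,  0.17141092,  0.79510027])}
wrist {'fx': 309.70691628693146, 'fy': 309.70691628693146, 'cx': 322.03985767459176, 'cy': 199.77155462375143, 'R': array([[ 0.3929287 ,  0.91956597, -0.00233761],
       [ 0.88537934, -0.37763165,  0.27110471],
       [ 0.24841591, -0.1085945 , -0.96254702]]), 't': array([-0.59873783, -0.03425947,  0.37960153])}
{'clock': 0.15, 'q': array([ 1.08260522e+00,  1.30995101e-01,  1.48905893e+00,  8.36481513e-06,
        1.52300503e+00, -8.53617884e-02]), 'qd': array([ 0.00126485, -0.00319529, -0.00371334, -0.00119214, -0.00058287,
        0.00125174]), 'joint_efforts': array([ 7.88210164e-04, -5.70059967e+01, -5.01161313e+01, -2.18356217e-04,
        9.45795269e-03, -1.29701255e-05]), 'ee_pos': array([0.23501408, 0.55169889, 0.30306454]), 'orientation': array([-2.11402241e-04,  2.00055735e-01,  9.79784244e-01, -7.02078671e-04]), 'ft_force': array([ 0.14084894,  0.11499617, -0.43761078]), 'moment': array([-0.02344636,  0.04760527,  0.0297718 ]), 'grip_force': 0.0, 'finger_gap': 0.0853217157513655}
```

View pics/scene0.png

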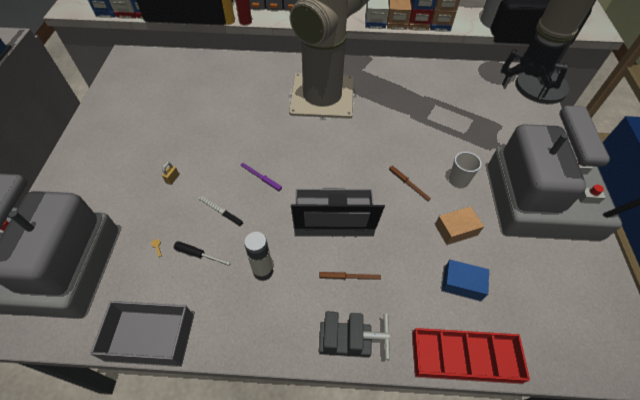

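View pics/side0.png

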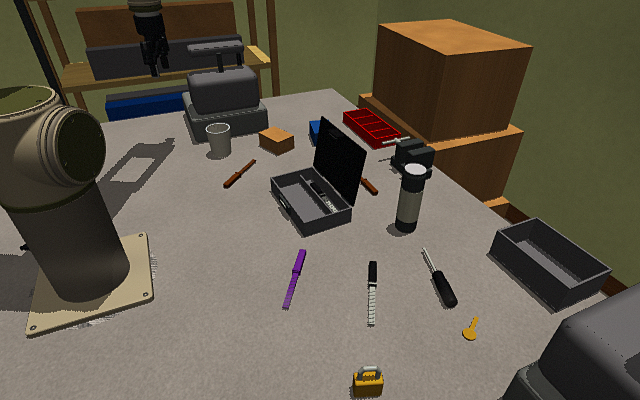

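View pics/wrist0.png

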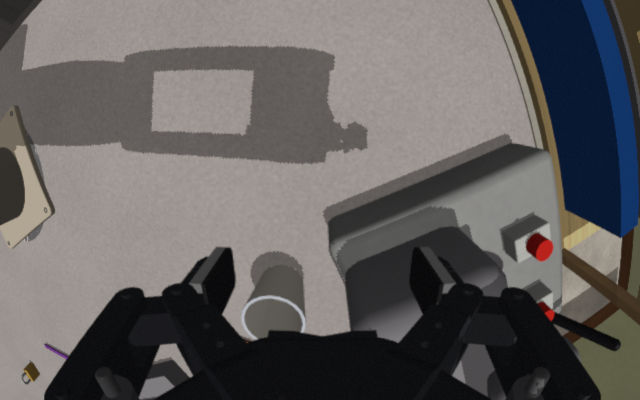

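The scene view shows the open case at (337,212) and the loose file with its handle at (235,217) and tip at (198,197). The side view shows the file handle at (372,270), blade end at (372,325) and the case at (312,200). The wrist view shows only the cup and the machine. Next I'll enlarge the case and file.

```bash
python3 - <<'E'
import cv2,numpy as np
s=cv2.imread("pics/scene0.png");d=cv2.imread("pics/side0.png")
def crop(i,x,y,w,h,k):return cv2.resize(i[y:y+h,x:x+w],None,fx=k,fy=k,interpolation=cv2.INTER_CUBIC)
o=np.zeros((600,800,3),np.uint8)
o[:300,:400]=crop(s,285,180,100,60,4)[:300][:,:400] if 0 else cv2.copyMakeBorder(crop(s,285,180,100,60,4),0,60,0,0,cv2.BORDER_CONSTANT)
o[300:,:400]=cv2.copyMakeBorder(crop(s,190,185,66,50,6),0,0,0,4,cv2.BORDER_CONSTANT)
o[:,400:]=0
o[:400,400:]=crop(d,265,140,100,100,4)
o[400:600,400:]=cv2.rotate(crop(d,350,255,40,80,5),cv2.ROTATE_90_COUNTERCLOCKWISE)
cv2.imwrite("pics/c1.png",o)
E
```

```text
(no output)
```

View pics/c1.png

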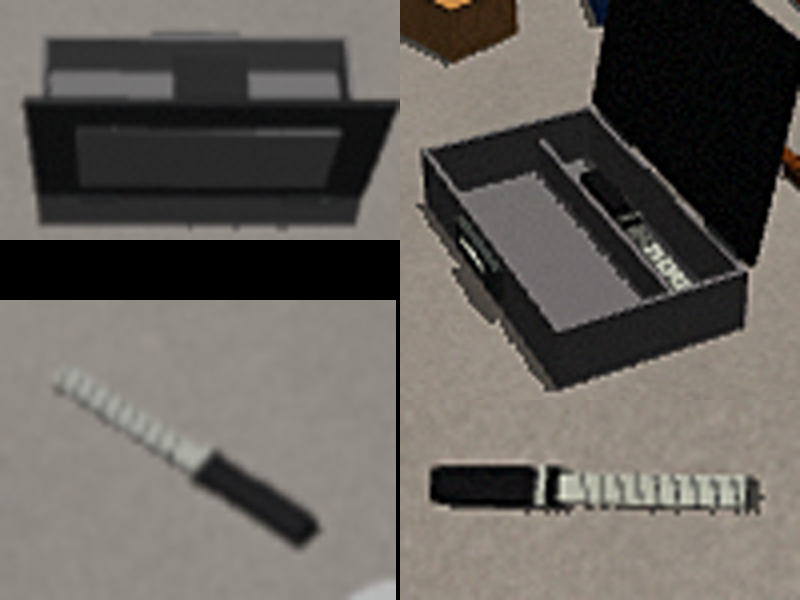

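The crops show the stored file's handle at the far (+y) end of the rear bay. They also show the case rim corners and the loose file's butt, junction and tip, so I'll fit the poses.

```bash
cat > h.py <<'E'
from workcell import arm
import numpy as np, cv2
from scipy.optimize import least_squares
from scipy.spatial.transform import Rotation as R
def proj(c,X):
    p=(c["R"]@np.atleast_2d(X).T).T+c["t"]
    return np.c_[c["fx"]*p[:,0]/p[:,2]+c["cx"],c["fy"]*p[:,1]/p[:,2]+c["cy"]]
def fit(obs,x0,cal):  # obs: list (cam, local pt, pixel); pose x,y,z,yaw
    def f(p):
        Rm=R.from_euler("z",p[3]).as_matrix()
        return np.concatenate([(proj(cal[c],Rm@np.array(l)+p[:3])[0]-px) for c,l,px in obs])
    s=least_squares(f,x0); return s.x,f(s.x).reshape(-1,2)
def tool(): 
    s=arm.get_state(); q=s["orientation"]; return s,R.from_quat([q[1],q[2],q[3],q[0]])
E
python3 - <<'E'
from h import *
cal={n:arm.get_calibration(n) for n in("scene","side")}
np.set_printoptions(precision=4,suppress=True)
a,b,h=.065,.110,.045
o=[("scene",(-a,-b,h),(296.75,190)),("scene",(-a,b,h),(371.5,190)),("side",(-a,b,h),(271.2,178)),("side",(a,b,h),(313,167.5)),("side",(a,-b,h),(351.2,207.5)),("side",(-a,-b,h),(304,223.5)),("side",(-a,-b,0),(303.3,237)),("side",(a,-b,0),(350.7,222))]
p,r=fit(o,[.55,.03,0,0],cal);print("case",p,"\n",r)
o=[("scene",(-.08,0,.007),(241.7,224.5)),("scene",(-.01,0,.007),(223.5,212.5)),("scene",(.08,0,.007),(200,198)),("side",(-.08,0,.007),(372.8,261.2)),("side",(-.01,0,.009),(372.6,287)),("side",(.08,0,.007),(371.6,326.4))]
p2,r=fit(o,[.5,-.3,0,-2],cal);print("file",p2,"\n",r)
for n,c in (("butt",(-.08,0,0)),("grip",(-.022,0,.007)),("tip",(.08,0,0))):print(n,R.from_euler("z",p2[3]).apply(c)+p2[:3])
# lid top angle from side/scene lid corners
Rc=R.from_euler("z",p[3])
for an in (1.57,1.7,1.8,1.9):
    L=Rc.apply([[.065-.15*np.cos(an),s*.11,.047+.15*np.sin(an)] for s in(-1,1)])+p[:3]
    print(an,proj(cal["scene"],L).ravel(),proj(cal["side"],L).ravel())
E
```

```text
case [ 0.5136  0.063  -0.0053  0.052 ] 
 [[-0.8851 -0.1499]
 [ 0.9718  0.6136]
 [-0.797  -0.5795]
 [-0.2794 -0.9088]
 [ 0.3043  0.7437]
 [-0.3019 -0.2342]
 [ 0.7714  0.5882]
 [-0.1595  0.2661]]
file [ 0.5176 -0.2646 -0.0038 -2.108 ] 
 [[-0.3623  0.1862]
 [-0.9158  0.3767]
 [-0.4944  0.3435]
 [-0.4674  1.6421]
 [-0.5556 -0.2539]
 [-0.2054 -1.6688]]
butt [ 0.5586 -0.1958 -0.0038]
grip [ 0.5289 -0.2457  0.0032]
tip [ 0.4767 -0.3333 -0.0038]
1.57 [291.1925 195.8645 384.1033 196.7861] [355.1613 154.3866 312.338  117.5434]
1.7 [290.8412 202.9329 384.7474 203.8593] [362.5313 152.9889 318.885  116.6531]
1.8 [290.6072 208.8093 385.1359 209.7375] [367.9715 152.6125 323.7771 116.5855]
1.9 [290.4091 214.9823 385.4229 215.9108] [373.1426 152.8336 328.4812 117.0443]
```

```bash
python3 - <<'E'
from h import *
cal={n:arm.get_calibration(n) for n in("scene","side")}
np.set_printoptions(precision=3,suppress=True)
def tri(a,b):
    P=[np.diag([1,1,1])@np.array([[c["fx"],0,c["cx"]],[0,c["fy"],c["cy"]],[0,0,1]])@np.c_[c["R"],c["t"]] for c in(cal["scene"],cal["side"])]
    X=cv2.triangulatePoints(P[0],P[1],np.array(a,float),np.array(b,float)).ravel();return X[:3]/X[3]
print("can top",tri((256.5,239),(416,170)))
s,Rt=tool()
cur=s["ee_pos"];print(cur,Rt.as_matrix(),s["q"])
for tgt in ([.529,-.246,.26],):print("tool shift",Rt.inv().apply(np.array(tgt)-cur))
E
```

```text
can top [ 0.695 -0.116  0.167]
[0.235 0.552 0.303] [[-0.92   0.392 -0.001]
 [ 0.392  0.92  -0.001]
 [ 0.    -0.001 -1.   ]] [ 1.083  0.131  1.489  0.     1.523 -0.085]
tool shift [-0.583 -0.619  0.044]
```

>>> step_arm(series=[-0.033,-0.035,0,0,0,0,-0.033,-0.035,0,0,0,0,-0.033,-0.035,0,0,0,0,-0.033,-0.035,0,0,0,0,-0.033,-0.035,0,0,0,0,-0.033,-0.035,0,0,0,0,-0.033,-0.035,0,0,0,0,-0.033,-0.035,0,0,0,0])

```text
clock: 0.95
ee_pos: [0.3684, 0.1891, 0.3038]
orientation: [0.0, 0.2, 0.98, 0.0]
ft_force: [1.8, -0.3, -0.7]
finger_gap: 0.0857
grip_force: 0.0
```

>>> step_arm(series=[-0.033,-0.035,0,0,0,0,-0.033,-0.035,0,0,0,0,-0.033,-0.035,0,0,0,0,-0.033,-0.035,0,0,0,0,-0.033,-0.035,0,0,0,0,-0.033,-0.035,0,0,0,0,-0.033,-0.035,0,0,0,0,-0.033,-0.035,0,0,0,0])

```text
clock: 1.75
ee_pos: [0.5016, -0.1722, 0.3037]
orientation: [-0.0, 0.2, 0.98, 0.0]
ft_force: [1.3, -0.3, 0.1]
finger_gap: 0.0855
grip_force: 0.0
```

>>> step_arm(series=[-0.028,-0.03,0.022,0,0,0,-0.028,-0.03,0.022,0,0,0,0,0,0,0,0,8.2,0,0,0,0,0,8.2,0,0,0,0,0,8.2,0,0,0,0,0,8.2,0,0,0,0,0,8.2,0,0,0,0,0,8.2])

```text
clock: 2.55
ee_pos: [0.5292, -0.2472, 0.2594]
orientation: [-0.0, 0.592, 0.806, -0.0]
ft_force: [-0.2, 0.4, 0.2]
finger_gap: 0.0853
grip_force: 0.0
```

>>> step_arm(series=[0,0,0,0,0,8.2,0,0,0,0,0,8.2,0,0,0,0,0,8.2,0,0,0,0,0,8.2,0,0,0,0,0,8.2,0,0,0,0,0,7.6,0,0,0,0,0,0,0,0,0,0,0,0])

```text
clock: 3.35
ee_pos: [0.5293, -0.2472, 0.2596]
orientation: [-0.0, 0.869, 0.495, -0.0]
ft_force: [-0.9, 0.0, -1.0]
finger_gap: 0.0859
grip_force: 0.0
```

```bash
cat >> h.py <<'E'
def wproj(c,X):
    p=(c["R"]@np.atleast_2d(X).T).T+c["t"]; r=np.hypot(p[:,0],p[:,1]); k=c["fx"]*np.arctan2(r,p[:,2])/r
    return np.c_[k*p[:,0]+c["cx"],k*p[:,1]+c["cy"]]
def wray(c,uv):
    d=(np.array(uv,float)-[c["cx"],c["cy"]])/c["fx"]; th=np.hypot(*d)
    v=np.r_[d/th*np.sin(th),np.cos(th)]; return -c["R"].T@c["t"], c["R"].T@v
def wfloor(c,uv,z):
    o,v=wray(c,uv); return o+v*(z-o[2])/v[2]
def grab(name,path):
    c=arm.get_calibration(name); im=cv2.cvtColor(arm.read_camera(name),cv2.COLOR_RGB2BGR); cv2.imwrite(path,im); return c,im
E
python3 - <<'E'
from h import *
import pickle
c,im=grab("wrist","pics/w1.png");pickle.dump(c,open("w1.pkl","wb"))
s,Rt=tool();print(s["clock"],s["ee_pos"],Rt.as_matrix().round(3),s["q"].round(3))
y=-2.108
for l in(-.08,-.01,.08):print(wproj(c,[.5176+l*np.cos(y),-.2646+l*np.sin(y),.007]))
E
```

```text
3.4 [ 0.52932297 -0.24724325  0.25968156] [[ 0.51  0.86 -0.  ]
 [ 0.86 -0.51  0.  ]
 [-0.   -0.   -1.  ]] [-0.525  0.112  1.589 -0.     1.441  0.01 ]
[[321.66219995 123.60133406]]
[[321.59465829 189.24761815]]
[[321.53426681 264.18623567]]
```

View pics/w1.png

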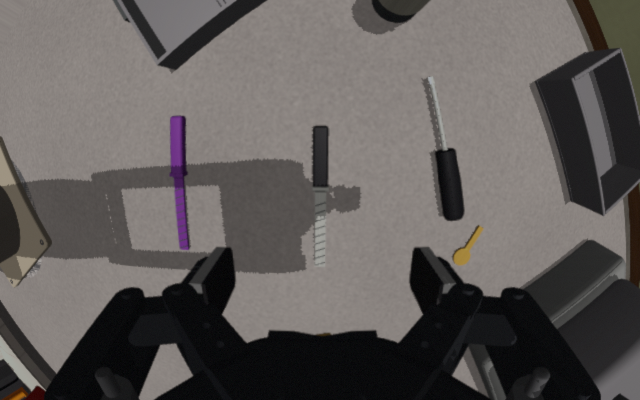

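The file lies on the image axis, with its butt at (320,126), junction at (320,186) and tip at (320,266). That is within about 2 mm of the fit, so I'll descend and grip.

>>> step_arm(series=[0,-0.001,0.03,0,0,0,0,0,0.03,0,0,0,0,0,0.03,0,0,0,0,0,0.03,0,0,0,0,0,0.03,0,0,0,0,0,0.02,0,0,0,0,0,0.01,0,0,0,0,0,0,0,0,0], claw=0.6)

```text
clock: 4.2
ee_pos: [0.5276, -0.2463, 0.0783]
orientation: [-0.001, 0.869, 0.494, -0.001]
ft_force: [-0.2, 0.1, 0.5]
finger_gap: 0.0516
grip_force: 0.0
```

>>> step_arm(series=[0,0,0.002,0,0,0,0,0,0,0,0,0,0,0,0,0,0,0,0,0,0,0,0,0,0,0,0,0,0,0,0,0,0,0,0,0,0,0,0,0,0,0,0,0,0,0,0,0], claw=0)

```text
clock: 5.0
ee_pos: [0.5296, -0.2474, 0.0796]
orientation: [0.001, 0.87, 0.493, 0.001]
ft_force: [-0.5, 0.4, 7.0]
finger_gap: 0.014
grip_force: 59.4
```

Gripped, with slight contact between the fingertips and the bench. I'll lift and check.

>>> step_arm(series=[0,0,-0.01,0,0,0,0,0,-0.02,0,0,0,0,0,-0.03,0,0,0,0,0,-0.03,0,0,0,0,0,-0.03,0,0,0,0,0,-0.03,0,0,0,0,0,-0.02,0,0,0,0,0,0,0,0,0])

```text
clock: 5.8
ee_pos: [0.5301, -0.2477, 0.2528]
orientation: [0.003, 0.87, 0.493, 0.002]
ft_force: [0.1, 0.9, 0.2]
finger_gap: 0.0134
grip_force: 58.7
```

```bash
python3 - <<'E'
from h import *
c,im=grab("wrist","pics/w2.png");cs,si=grab("side","pics/s2.png")
s,Rt=tool();print(s["clock"],s["ee_pos"],s["ft_force"],s["finger_gap"],s["grip_force"],Rt.as_matrix().round(3))
p=proj(cs,s["ee_pos"]-[0,0,.07])[0].astype(int);print(p)
k=np.zeros((600,800,3),np.uint8);k[:300]=cv2.resize(im[100:340,0:640],(800,300))
x,y=max(p[0]-70,0),max(p[1]-55,0);k[300:,:420]=cv2.resize(si[y:y+100,x:x+140],(420,300),interpolation=cv2.INTER_CUBIC)
print(x,y)
# wrist close crop
k[300:,420:]=cv2.resize(im[200:350,230:420],(380,300))
cv2.imwrite("pics/c2.png",k)
E
```

```text
5.9 [ 0.52858994 -0.24678834  0.24830523] [ 0.1101145   0.35709909 -0.76222488] 0.014023354869981757 58.66425096988678 [[ 0.513  0.858  0.001]
 [ 0.858 -0.513 -0.   ]
 [ 0.     0.001 -1.   ]]
[380 218]
310 163
```

View pics/c2.png

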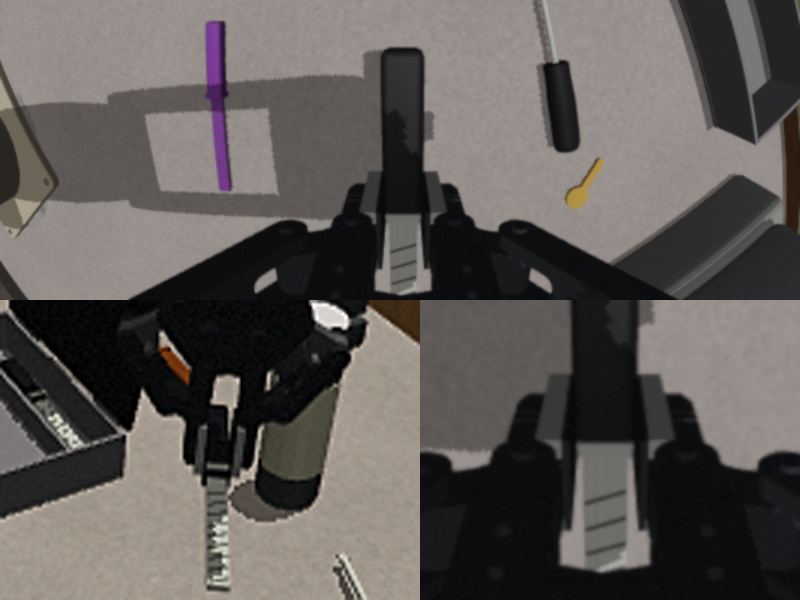

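The file is held squarely: butt at wrist pixel (322,138), junction at (324,270). I'll work out where it sits in the gripper and how far to go to the bay.

```bash
cat >> h.py <<'E'
CASE=np.array([.5136,.063,0.,.052])
E
python3 - <<'E'
from h import *
np.set_printoptions(precision=4,suppress=True)
c=arm.get_calibration("wrist");s,Rt=tool()
for uv in((322,138),(323.5,270)):
    o,v=wray(c,uv);o=Rt.inv().apply(o-s["ee_pos"]);v=Rt.inv().apply(v)
    for d in(.0656,.0726):print(uv,d,o+v*(d-o[2])/v[2])
Rc=R.from_euler("z",CASE[3])
t=Rc.apply([-.02,.0,0])+CASE[:3]; print("bay",t)
print("lid lip side y", Rc.apply([0,1,0]))
print("shift tool to bay centre",Rt.inv().apply(t-s["ee_pos"]))
E
```

```text
(322, 138) 0.0656 [ 0.0582 -0.0006  0.0656]
(322, 138) 0.0726 [ 0.0577 -0.0006  0.0726]
(323.5, 270) 0.0656 [-0.006   0.0001  0.0656]
(323.5, 270) 0.0726 [-0.0099  0.0002  0.0726]
bay [0.4936 0.062  0.    ]
lid lip side y [-0.052   0.9986  0.    ]
shift tool to bay centre [ 0.2471 -0.1887  0.2481]
```

>>> step_arm(series=[0.033,-0.025,0,0,0,0,0.033,-0.025,0,0,0,0,0.033,-0.025,0,0,0,0,0.033,-0.025,0,0,0,0,0.033,-0.025,0,0,0,0,0.033,-0.025,0,0,0,0,0.033,-0.025,0,0,0,0,0.034,-0.026,0,0,0,0])

```text
clock: 6.7
ee_pos: [0.4906, 0.0852, 0.246]
orientation: [-0.001, 0.87, 0.493, -0.001]
ft_force: [0.8, 0.5, -0.3]
finger_gap: 0.0138
grip_force: 58.7
```

>>> step_arm(series=[0,0,0,0,0,-8.45,0,0,0,0,0,-8.45,0,0,0,0,0,-8.45,0,0,0,0,0,-8.45,0,0,0,0,0,0,0,0,0,0,0,0,0,0,0,0,0,0,0,0,0,0,0,0])

```text
clock: 7.5
ee_pos: [0.4919, 0.0837, 0.2476]
orientation: [-0.0, 0.69, 0.724, -0.0]
ft_force: [0.6, -0.5, -1.0]
finger_gap: 0.0137
grip_force: 58.8
```

```bash
python3 - <<'E'
from h import *
c,im=grab("wrist","pics/w3.png")
s,Rt=tool();print(s["clock"],s["ee_pos"],s["finger_gap"],Rt.as_matrix().round(3))
Rc=R.from_euler("z",CASE[3])
a,b=.065,.11
P=[(-a,-b,.045),(-a,b,.045),(a,b,.045),(.021,.106,.034),(.021,-.106,.034),(-.061,.106,.004)]
print(wproj(c,Rc.apply(P)+CASE[:3]).round(1))
cv2.imwrite("pics/c3.png",cv2.resize(im,(800,500),interpolation=cv2.INTER_CUBIC))
E
```

```text
7.55 [0.4919716  0.08371591 0.24770648] 0.013695012093531918 [[-0.049  0.999 -0.   ]
 [ 0.999  0.049 -0.   ]
 [ 0.    -0.    -1.   ]]
[[282.  310.5]
 [271.7  93.8]
 [418.2  95.7]
 [368.3  98.4]
 [361.  301.6]
 [282.2 100.2]]
```

View pics/c3.png

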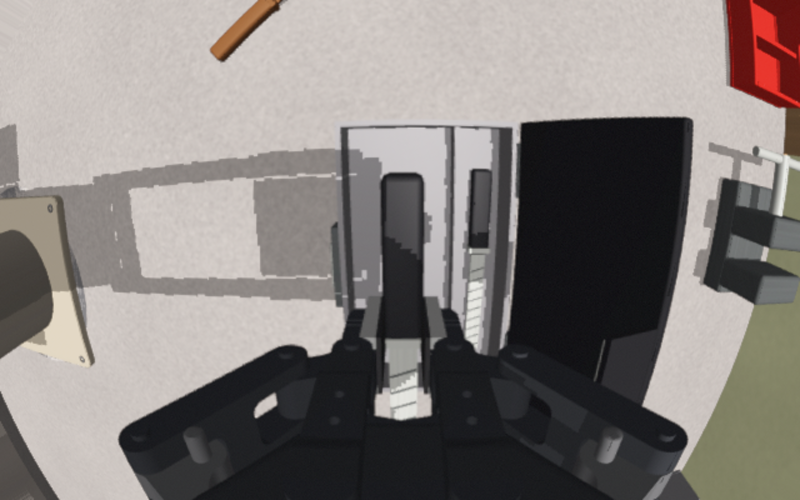

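The wrist view shows the file over the front bay, pointing the right way. The case's +y rim is near row 102, about 7 px lower than predicted, so I'll read the edges numerically.

```bash
python3 - <<'E'
from h import *
g=cv2.cvtColor(cv2.imread("pics/w3.png"),cv2.COLOR_BGR2GRAY)
for r in(110,125):print(r,"c262..300",g[r,262:300].tolist(),"\n c350..425",g[r,350:425].tolist())
for cc in(300,340,385):print(cc,"r85..125",g[85:125,cc].tolist())
c=arm.get_calibration("wrist")
Rc=R.from_euler("z",CASE[3])
print(wproj(c,Rc.apply([(x,y,z) for y in(.085,.106) for x,z in((-.065,.045),(-.061,.045),(-.061,.004),(.021,.034),(.025,.034),(.061,.004),(.061,.045),(.065,.045))])+CASE[:3]).round(1))
print(wproj(c,Rc.apply([(0,.11,.045),(0,.106,.045),(0,.106,.004)])+CASE[:3]).round(1))
E
```

```text
110 c262..300 [197, 193, 191, 194, 198, 199, 198, 197, 195, 184, 140, 83, 67, 67, 66, 78, 139, 193, 198, 198, 199, 199, 199, 200, 200, 200, 200, 200, 200, 200, 200, 201, 201, 200, 201, 202, 201, 201] 
 c350..425 [204, 204, 204, 204, 203, 187, 137, 127, 127, 124, 101, 64, 66, 121, 196, 204, 204, 204, 204, 203, 203, 203, 204, 203, 203, 203, 203, 203, 203, 202, 202, 202, 202, 202, 202, 201, 202, 202, 202, 201, 201, 200, 184, 134, 123, 122, 122, 122, 112, 88, 63, 59, 58, 60, 59, 59, 59, 59, 63, 100, 166, 195, 198, 198, 198, 188, 86, 20, 17, 19, 21, 17, 18, 19, 18]
125 c262..300 [136, 135, 133, 132, 131, 131, 130, 128, 127, 126, 107, 73, 57, 54, 55, 56, 72, 104, 125, 128, 127, 127, 128, 128, 128, 129, 129, 137, 183, 193, 192, 191, 191, 190, 190, 189, 189, 189] 
 c350..425 [202, 202, 203, 202, 202, 203, 199, 163, 129, 118, 99, 66, 71, 132, 184, 201, 202, 202, 202, 202, 202, 202, 202, 202, 202, 202, 202, 202, 201, 201, 201, 202, 201, 201, 201, 201, 200, 200, 200, 200, 200, 200, 196, 164, 127, 122, 122, 121, 116, 74, 61, 59, 59, 59, 59, 59, 60, 59, 64, 112, 183, 195, 179, 135, 83, 69, 38, 18
[... 256 characters left out ...]
[201, 201, 202, 202, 201, 200, 201, 202, 202, 202, 203, 205, 206, 205, 193, 119, 87, 160, 196, 204, 205, 205, 204, 204, 204, 204, 204, 204, 204, 204, 204, 203, 204, 203, 203, 203, 203, 203, 203, 203]
385 r85..125 [199, 200, 201, 203, 203, 202, 201, 200, 202, 205, 205, 204, 203, 203, 201, 176, 118, 136, 185, 201, 202, 202, 202, 202, 202, 201, 202, 202, 202, 202, 201, 202, 201, 201, 201, 201, 201, 201, 201, 201]
[[272.  121.9]
 [276.5 121.8]
 [282.4 120.8]
 [368.  121.2]
 [372.3 121.3]
 [402.  121.6]
 [413.4 123. ]
 [417.6 123.2]
 [271.6  98.3]
 [276.2  98.1]
 [282.1 100.2]
 [368.2  98.5]
 [372.5  98.6]
 [402.4 101.4]
 [413.8  99.9]
 [418.  100.1]]
[[346.1  92.8]
 [346.1  97.4]
 [343.   99.6]]
```

After accounting for shading (the lit tops blend in with the bench), the case sits about 3 mm in -x and 2 mm in -y from the fit. I'll correct for that and lower the file.

>>> step_arm(series=[-0.002,-0.003,0.03,0,0,0,0,0,0.03,0,0,0,0,0,0.03,0,0,0,0,0,0.03,0,0,0,0,0,0.02,0,0,0,0,0,0.01,0,0,0,0,0,0.006,0,0,0,0,0,0,0,0,0])

```text
clock: 8.35
ee_pos: [0.4892, 0.0816, 0.0919]
orientation: [-0.0, 0.689, 0.725, -0.0]
ft_force: [0.7, -0.6, -1.1]
finger_gap: 0.0142
grip_force: 58.8
```

>>> step_arm(series=[0,0,0.002,0,0,0,0,0,0,0,0,0,0,0,0.002,0,0,0,0,0,0,0,0,0,0,0,0,0,0,0,0,0,0,0,0,0,0,0,0,0,0,0,0,0,0,0,0,0])

```text
clock: 9.15
ee_pos: [0.4892, 0.0816, 0.0879]
orientation: [0.0, 0.689, 0.725, 0.0]
ft_force: [-0.2, 0.8, -1.0]
finger_gap: 0.0138
grip_force: 58.8
```

>>> step_arm(series=[0,0,0.002,0,0,0,0,0,0,0,0,0,0,0,0.001,0,0,0,0,0,0,0,0,0,0,0,0.001,0,0,0,0,0,0,0,0,0,0,0,0,0,0,0,0,0,0,0,0,0])

```text
clock: 9.95
ee_pos: [0.4892, 0.0816, 0.0839]
orientation: [0.0, 0.689, 0.725, 0.0]
ft_force: [1.1, -0.1, -0.4]
finger_gap: 0.014
grip_force: 58.8
```

>>> step_arm(series=[0,0,0.001,0,0,0,0,0,0,0,0,0,0,0,0,0,0,0,0,0,0,0,0,0,0,0,0,0,0,0,0,0,0,0,0,0,0,0,0,0,0,0,0,0,0,0,0,0])

```text
clock: 10.75
ee_pos: [0.4893, 0.0817, 0.0836]
orientation: [0.0, 0.689, 0.725, 0.0]
ft_force: [-2.9, -0.1, 7.3]
finger_gap: 0.0138
grip_force: 59.7
```

>>> step_arm(series=[0,0,0,0,0,0,0,0,0,0,0,0,0,0,0,0,0,0,0,0,0,0,0,0,0,0,0,0,0,0,0,0,0,0,0,0,0,0,0,0,0,0,0,0,0,0,0,0], claw=0.38)

```text
clock: 11.55
ee_pos: [0.4891, 0.0817, 0.0829]
orientation: [-0.0, 0.689, 0.725, -0.0]
ft_force: [-0.3, 0.2, -0.2]
finger_gap: 0.0325
grip_force: 0.0
```

>>> step_arm(series=[0,0,-0.01,0,0,0,0,0,-0.02,0,0,0,0,0,-0.03,0,0,0,0,0,-0.03,0,0,0,0,0,-0.03,0,0,0,0,0,-0.03,0,0,0,0,0,-0.02,0,0,0,0,0,0,0,0,0])

```text
clock: 12.35
ee_pos: [0.491, 0.0818, 0.2576]
orientation: [0.002, 0.689, 0.725, 0.003]
ft_force: [-0.5, 0.4, -0.1]
finger_gap: 0.0324
grip_force: 0.0
```

```bash
python3 - <<'E'
from h import *
np.set_printoptions(precision=3,suppress=True)
c,im=grab("wrist","pics/w4.png");cs,si=grab("side","pics/s4.png")
s,Rt=tool();print(s["clock"],s["ee_pos"],s["ft_force"],s["finger_gap"],s["q"],Rt.as_matrix().round(3))
k=np.zeros((500,800,3),np.uint8);k[:,:400]=cv2.resize(im[80:330,220:420],(400,500))
k[:400,400:]=cv2.resize(si[140:240,265:365],(400,400),interpolation=cv2.INTER_CUBIC)
cv2.imwrite("pics/c4.png",k)
E
```

```text
12.45 [0.489 0.082 0.253] [ 0.675 -0.268 -1.158] 0.032474504315073885 [ 0.062 -0.126  1.837 -0.     1.429  0.011] [[-0.051  0.999  0.001]
 [ 0.999  0.051  0.   ]
 [-0.     0.001 -1.   ]]
```

View pics/c4.png

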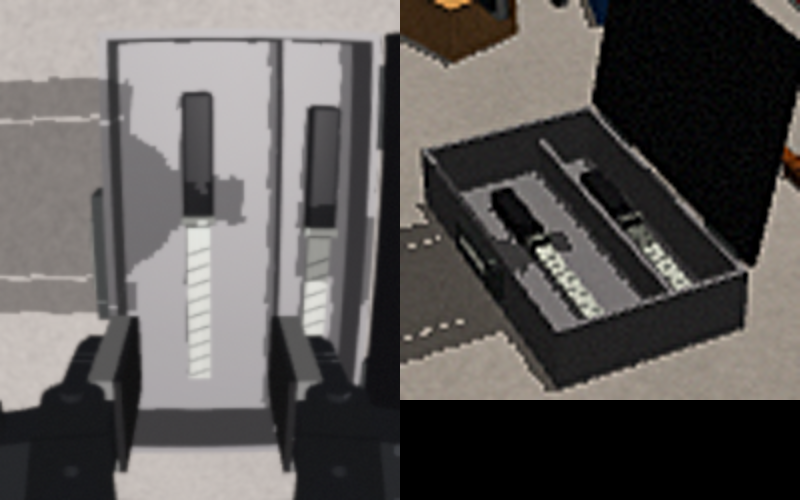

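The file lies flat and straight in the front bay, with its handle at the same (+y) end as the stored one. Now I'll shut the fingers, go over the lid top and come down behind the lid.

>>> step_arm(series=[0,0,-0.03,0,0,0,0,0,-0.03,0,0,0,-0.004,0.036,0,0,0,0,-0.004,0.036,0,0,0,0,-0.004,0.036,0,0,0,0,-0.005,0.036,0,0,0,0,-0.005,0.037,0,0,0,0,0,0,0,0,0,0], claw=0)

```text
clock: 13.25
ee_pos: [0.6728, 0.068, 0.3067]
orientation: [-0.002, 0.689, 0.725, -0.003]
ft_force: [-1.1, 0.2, -0.9]
finger_gap: -0.0002
grip_force: 0.0
```

>>> step_arm(series=[0,0,0,0,0,0,0,0,0.025,0,0,0,0,0,0.025,0,0,0,0,0,0.022,0,0,0,0,0,0,0,0,0,0,0,0,0,0,0,0,0,0,0,0,0,0,0,0,0,0,0])

```text
clock: 14.05
ee_pos: [0.6717, 0.069, 0.2433]
orientation: [0.001, 0.689, 0.725, 0.001]
ft_force: [0.7, -0.5, -0.5]
finger_gap: -0.0003
grip_force: 0.0
```

```bash
python3 - <<'E'
from h import *
s,Rt=tool();print(s["clock"],s["ee_pos"],s["ft_force"],s["finger_gap"],Rt.as_matrix().round(3))
x,y,z=s["ee_pos"]; hx=.5752
for d in(90,75,60,45,30,20,12):
    t=np.radians(d);X=hx-.115*np.cos(t)+.006*np.sin(t)+.015;Z=.047+.115*np.sin(t)+.006*np.cos(t)+.079
    print(d,round(X-x,3),round(z-Z,3))
E
```

```text
14.05 [0.67170135 0.06897339 0.24325995] [ 0.68107361 -0.45994896 -0.46988933] -0.0003368772558040743 [[-0.051  0.999  0.003]
 [ 0.999  0.051  0.   ]
 [-0.     0.003 -1.   ]]
90 -0.076 0.002
75 -0.105 0.005
60 -0.134 0.015
45 -0.159 0.032
30 -0.178 0.055
20 -0.188 0.072
12 -0.193 0.087
```

>>> step_arm(series=[0,-0.02,0,0,0,0,0,-0.014,0,0,0,0,0,-0.011,0,0,0,0,0,-0.011,0,0,0,0,0,-0.01,0.001,0,0,0,0,-0.01,0.001,0,0,0,0,-0.015,0.001,0,0,0,0,-0.014,0.002,0,0,0])

```text
clock: 14.85
ee_pos: [0.567, 0.0635, 0.2382]
orientation: [0.002, 0.689, 0.725, 0.002]
ft_force: [2.1, 0.1, 1.6]
finger_gap: -0.0001
grip_force: 1.1
```

>>> step_arm(series=[0,-0.01,0.003,0,0,0,0,-0.01,0.003,0,0,0,0,-0.009,0.004,0,0,0,0,-0.009,0.005,0,0,0,0,-0.008,0.006,0,0,0,0,-0.008,0.006,0,0,0,0,-0.007,0.007,0,0,0,0,-0.006,0.007,0,0,0])

```text
clock: 15.65
ee_pos: [0.4984, 0.0601, 0.1941]
orientation: [-0.0, 0.689, 0.725, -0.0]
ft_force: [-0.0, 1.1, 1.9]
finger_gap: 0.0003
grip_force: 0.8
```

```bash
python3 - <<'E'
from h import *
s,Rt=tool();print(s["clock"],s["ee_pos"],s["ft_force"])
cs,si=grab("side","pics/s5.png");c2,i2=grab("scene","pics/sc5.png")
k=np.zeros((400,800,3),np.uint8);k[:,:400]=cv2.resize(si[100:240,245:385],(400,400),interpolation=cv2.INTER_CUBIC)
k[:,400:]=cv2.resize(i2[140:260,280:400],(400,400),interpolation=cv2.INTER_CUBIC)
cv2.imwrite("pics/c5.png",k)
E
```

```text
15.65 [0.49844768 0.06012327 0.19406286] [-0.00300455  1.08191233  1.87925445]
```

View pics/c5.png

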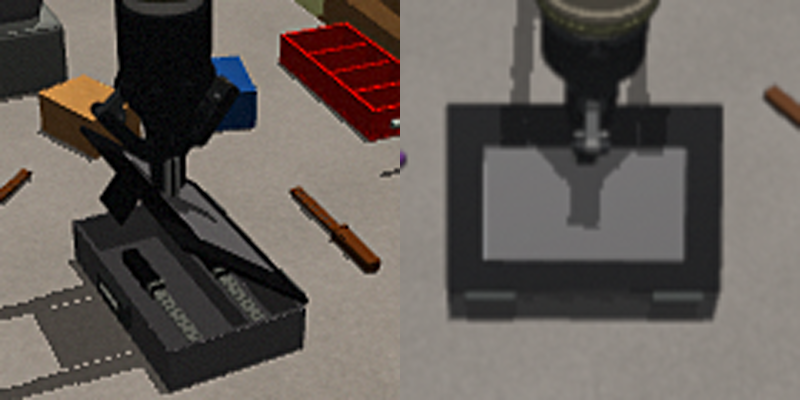

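The lid is following the fingers and is at about 35° (side crop), with both files in place below it. I'll bring it down to about 12°, then move to the lip.

>>> step_arm(series=[0,-0.003,0.005,0,0,0,0,-0.003,0.005,0,0,0,0,-0.003,0.005,0,0,0,0,-0.003,0.005,0,0,0,0,-0.002,0.005,0,0,0,0,-0.002,0.005,0,0,0,0,-0.002,0.004,0,0,0,0,-0.002,0.004,0,0,0])

```text
clock: 16.55
ee_pos: [0.4793, 0.0591, 0.1566]
orientation: [0.0, 0.689, 0.725, 0.0]
ft_force: [1.3, -0.8, 1.3]
finger_gap: -0.0002
grip_force: 0.5
```

>>> step_arm(series=[0,0,-0.01,0,0,0,0,0,-0.01,0,0,0,0,-0.012,0,0,0,0,0,-0.012,0,0,0,0,0,-0.012,0,0,0,0,0,0,0,0,0,0,0,0,0.004,0,0,0,0,0,0.004,0,0,0])

```text
clock: 17.35
ee_pos: [0.4442, 0.0573, 0.1694]
orientation: [0.001, 0.689, 0.725, 0.001]
ft_force: [-0.0, -0.7, -1.3]
finger_gap: -0.0002
grip_force: 0.0
```

>>> step_arm(series=[0,0,0.003,0,0,0,0,0,0.003,0,0,0,0,0,0.003,0,0,0,0,0,0.003,0,0,0,0,0,0.003,0,0,0,0,0,0.002,0,0,0,0,0,0.002,0,0,0,0,0,0,0,0,0])

```text
clock: 18.15
ee_pos: [0.4432, 0.0573, 0.1496]
orientation: [-0.0, 0.689, 0.725, -0.0]
ft_force: [0.0, -0.1, -0.0]
finger_gap: 0.0001
grip_force: 0.0
```

>>> step_arm(series=[0,0,0.001,0,0,0,0,0,0.001,0,0,0,0,0,0.001,0,0,0,0,0,0.001,0,0,0,0,0,0.001,0,0,0,0,0,0.001,0,0,0,0,0,0,0,0,0,0,0,0,0,0,0])

```text
clock: 18.95
ee_pos: [0.4433, 0.0573, 0.1438]
orientation: [-0.0, 0.689, 0.725, -0.0]
ft_force: [0.7, -0.4, 0.3]
finger_gap: 0.0003
grip_force: 0.0
```

>>> step_arm(series=[0,0,0.001,0,0,0,0,0,0,0,0,0,0,0,0.001,0,0,0,0,0,0,0,0,0,0,0,0,0,0,0,0,0,0,0,0,0,0,0,0,0,0,0,0,0,0,0,0,0])

```text
clock: 19.75
ee_pos: [0.4433, 0.0573, 0.1419]
orientation: [-0.0, 0.689, 0.725, 0.0]
ft_force: [-0.1, 0.5, 0.7]
finger_gap: -0.0001
grip_force: 0.0
```

>>> step_arm(series=[0,0,0.001,0,0,0,0,0,0,0,0,0,0,0,0.001,0,0,0,0,0,0,0,0,0,0,0,0,0,0,0,0,0,0,0,0,0,0,0,0,0,0,0,0,0,0,0,0,0])

```text
clock: 20.55
ee_pos: [0.4433, 0.0573, 0.1399]
orientation: [-0.0, 0.689, 0.725, -0.0]
ft_force: [1.1, -0.2, -0.1]
finger_gap: 0.0
grip_force: 0.0
```

>>> step_arm(series=[0,0,0.001,0,0,0,0,0,0,0,0,0,0,0,0,0,0,0,0,0,0,0,0,0,0,0,0,0,0,0,0,0,0,0,0,0,0,0,0,0,0,0,0,0,0,0,0,0])

```text
clock: 21.35
ee_pos: [0.4433, 0.0573, 0.1389]
orientation: [0.0, 0.689, 0.725, 0.0]
ft_force: [-0.7, 0.8, 0.6]
finger_gap: 0.0001
grip_force: 0.0
```

>>> step_arm(series=[0,0,0.001,0,0,0,0,0,0,0,0,0,0,0,0,0,0,0,0,0,0.001,0,0,0,0,0,0,0,0,0,0,0,0,0,0,0,0,0,0,0,0,0,0,0,0,0,0,0])

```text
clock: 22.15
ee_pos: [0.4433, 0.0573, 0.1369]
orientation: [-0.0, 0.689, 0.725, -0.0]
ft_force: [-0.7, 0.2, 0.2]
finger_gap: -0.0001
grip_force: 0.0
```

>>> step_arm(series=[0,0,0.001,0,0,0,0,0,0,0,0,0,0,0,0,0,0,0,0,0,0,0,0,0,0,0,0,0,0,0,0,0,0,0,0,0,0,0,0,0,0,0,0,0,0,0,0,0])

```text
clock: 22.95
ee_pos: [0.4433, 0.0573, 0.1359]
orientation: [0.0, 0.689, 0.725, 0.0]
ft_force: [0.2, -0.5, -0.2]
finger_gap: -0.0001
grip_force: 0.0
```

>>> step_arm(series=[0,0,0.001,0,0,0,0,0,0,0,0,0,0,0,0,0,0,0,0,0,0.001,0,0,0,0,0,0,0,0,0,0,0,0,0,0,0,0,0,0,0,0,0,0,0,0,0,0,0])

```text
clock: 23.75
ee_pos: [0.4435, 0.0573, 0.1348]
orientation: [0.0, 0.689, 0.725, 0.0]
ft_force: [-5.3, 0.2, 11.4]
finger_gap: 0.0002
grip_force: 5.8
```

>>> step_arm(series=[0,0,0.001,0,0,0,0,0,0,0,0,0,0,0,0,0,0,0,0,0,0,0,0,0,0,0,0,0,0,0,0,0,0,0,0,0,0,0,0,0,0,0,0,0,0,0,0,0])

```text
clock: 24.55
ee_pos: [0.4434, 0.0573, 0.134]
orientation: [0.0, 0.689, 0.725, -0.0]
ft_force: [-7.6, -0.2, 15.9]
finger_gap: 0.0001
grip_force: 7.5
```

>>> step_arm(series=[0,0,0.001,0,0,0,0,0,0,0,0,0,0,0,0,0,0,0,0,0,0,0,0,0,0,0,0,0,0,0,0,0,0,0,0,0,0,0,0,0,0,0,0,0,0,0,0,0])

```text
clock: 25.35
ee_pos: [0.4433, 0.0573, 0.133]
orientation: [-0.0, 0.689, 0.725, -0.0]
ft_force: [-7.5, 0.4, 15.5]
finger_gap: 0.0001
grip_force: 7.5
```

>>> step_arm(series=[0,0,0.001,0,0,0,0,0,0,0,0,0,0,0,0,0,0,0,0,0,0,0,0,0,0,0,0,0,0,0,0,0,0,0,0,0,0,0,0,0,0,0,0,0,0,0,0,0])

```text
clock: 26.15
ee_pos: [0.4432, 0.0573, 0.1317]
orientation: [-0.0, 0.689, 0.725, -0.0]
ft_force: [-7.8, -1.1, 13.8]
finger_gap: 0.0004
grip_force: 6.5
```

>>> step_arm(series=[0,0,0.001,0,0,0,0,0,0,0,0,0,0,0,0,0,0,0,0,0,0.001,0,0,0,0,0,0,0,0,0,0,0,0,0,0,0,0,0,0,0,0,0,0,0,0,0,0,0])

```text
clock: 26.95
ee_pos: [0.4429, 0.0573, 0.1288]
orientation: [-0.0, 0.689, 0.725, -0.0]
ft_force: [-3.0, -0.9, 5.9]
finger_gap: -0.0001
grip_force: 2.6
```

>>> step_arm(series=[0,0,0.001,0,0,0,0,0,0,0,0,0,0,0,0,0,0,0,0,0,0,0,0,0,0,0,0,0,0,0,0,0,0,0,0,0,0,0,0,0,0,0,0,0,0,0,0,0])

```text
clock: 27.75
ee_pos: [0.4433, 0.0573, 0.1279]
orientation: [0.0, 0.689, 0.725, -0.0]
ft_force: [0.4, -0.1, 0.4]
finger_gap: -0.0001
grip_force: 0.0
```

The force fell to zero, so the lid dropped past the catch. I'll feel gently for the firm stop.

>>> step_arm(series=[0,0,0.001,0,0,0,0,0,0,0,0,0,0,0,0.001,0,0,0,0,0,0,0,0,0,0,0,0,0,0,0,0,0,0,0,0,0,0,0,0,0,0,0,0,0,0,0,0,0])

```text
clock: 28.55
ee_pos: [0.4433, 0.0573, 0.1259]
orientation: [0.0, 0.689, 0.725, 0.0]
ft_force: [0.6, 0.8, -0.0]
finger_gap: -0.0001
grip_force: 0.0
```

>>> step_arm(series=[0,0,0.001,0,0,0,0,0,0,0,0,0,0,0,0,0,0,0,0,0,0,0,0,0,0,0,0,0,0,0,0,0,0,0,0,0,0,0,0,0,0,0,0,0,0,0,0,0])

```text
clock: 29.35
ee_pos: [0.4435, 0.0573, 0.1254]
orientation: [0.0, 0.689, 0.725, 0.0]
ft_force: [-2.6, 0.5, 5.4]
finger_gap: -0.0001
grip_force: 2.8
```

>>> step_arm(series=[0,0,0.001,0,0,0,0,0,0,0,0,0,0,0,0.001,0,0,0,0,0,0,0,0,0,0,0,0,0,0,0,0,0,0,0,0,0,0,0,0,0,0,0,0,0,0,0,0,0])

```text
clock: 30.15
ee_pos: [0.4437, 0.0573, 0.125]
orientation: [0.0, 0.689, 0.725, -0.0]
ft_force: [-12.4, -0.2, 23.9]
finger_gap: -0.0001
grip_force: 12.3
```

>>> step_arm(series=[0,0,-0.005,0,0,0,0,0,-0.01,0,0,0,0,0,-0.02,0,0,0,0,0,-0.03,0,0,0,0,0,-0.03,0,0,0,0,0,-0.03,0,0,0,0,0,-0.03,0,0,0,0,0,0,0,0,0])

```text
clock: 30.95
ee_pos: [0.4454, 0.0573, 0.2833]
orientation: [0.003, 0.689, 0.725, 0.003]
ft_force: [-0.0, -0.0, -0.8]
finger_gap: -0.0001
grip_force: 0.0
```

```bash
python3 - <<'E'
from h import *
s,Rt=tool();print(s["clock"],s["ee_pos"],s["ft_force"])
cs,si=grab("side","pics/s6.png");c2,i2=grab("scene","pics/sc6.png")
k=np.zeros((600,800,3),np.uint8);k[:400,:400]=cv2.resize(si[130:240,255:365],(400,400),interpolation=cv2.INTER_CUBIC)
k[:400,400:]=cv2.resize(i2,(400,250))[:, :].copy() if 0 else cv2.resize(i2[140:260,280:400],(400,400))
k[400:,:320]=cv2.resize(i2,(320,200));k[400:,400:720]=cv2.resize(si,(320,200))
cv2.imwrite("pics/c6.png",k)
E
```

```text
30.95 [0.4454018  0.05731601 0.28332964] [-0.02152698 -0.02264749 -0.77138819]
```

View pics/c6.png

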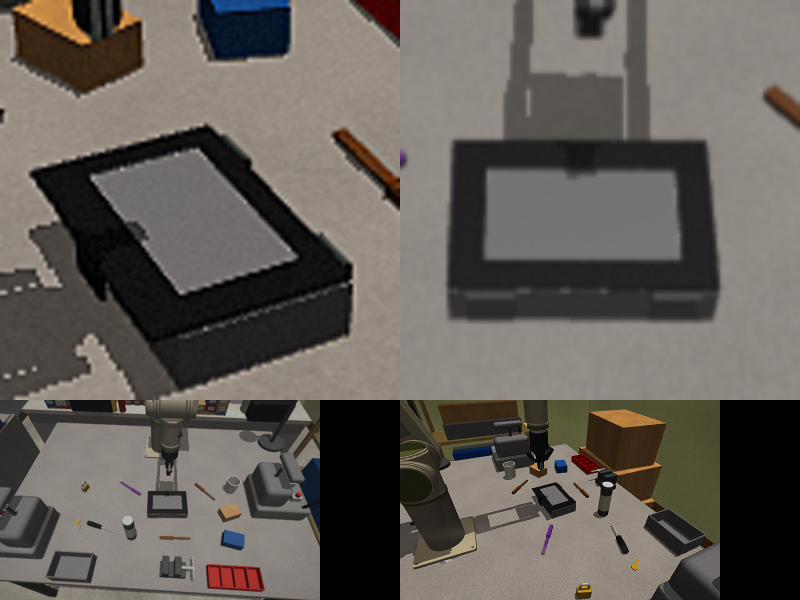

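The lid lies flush and shut all round, with its tongue over the catch at side crop (95,265). The rest of the bench is as it was and the robot is clear, so I'll hand in.

```bash
python3 -c "
from workcell import arm
print(arm.close_job())"
```

```text
the job is handed in; nothing more can be done
None
```

The job is handed in: the key file lies straight in the front bay with its handle at the stored file's end, and the lid snapped past the catch and stayed shut, with no reported force over about 27 N and about 31 s used.

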